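Try, free and hold up the filter cover of the bench dust collector

ROBOT

A 7-joint arm with a two-finger parallel gripper is mounted at the origin on a cart in front of the work surface, level with it; the furniture and walls round the work are solid. World frame = base frame: x ahead of the robot, y to its left, z up, the work surface at z = 0. Lengths are in m, angles in rad, forces in N, time in s.
With the tool pointing down it reaches from about 0.425 to 0.825 m from the base axis. Payload 3.6 kg.
Tool frame: the origin (TCP) lies where the fingers leave the gripper's body, on its centre line; the fingertips stand 73 mm ahead of it and the grasp point (between the pads) lies 54 mm ahead of it; z points along the fingers, y is the line along which they close (so a half turn about z gives the same grasp; the last joint's range is limited). The gripper opens to 85 mm and grips with 20 to 120 N. Pads are 22 mm wide; open, the fingers measure 114 mm over their backs; the gripper's body (76 mm by 85 mm) begins 54 mm behind the grasp point. The pads swing forward as they close: fully open they stand 13 mm farther back than shut.
Start: joints at [1.228, 0.615, -0.013, 1.423, 0.008, 1.103, -0.04], TCP at [0.202, -0.618, 0.304] pointing down, gripper open.
Joint ranges: [-3.12, 3.12], [-0.3, 2.06], [-1.34, 1.32], [0.26, 2.42], [-1.36, 4.5], [0.01, 1.98], [-2.84, 2.84]. Speed limits (rad/s): [2.79, 2.79, 3.14, 3.14, 3.14, 3.14, 3.14].

INTERFACE

Orientations are given as a unit quaternion [x, y, z, w].
In Python, from station import arm, snapshot, camera_info, ticket gives the robot as it stands. Calls block until the motion is done:
- arm.movep(position, orientation): joint-space move of the TCP to a pose.
- arm.line_to(position, velocity=0.15, ori=None): straight line of the TCP; ori=None keeps the orientation; velocity is the mean speed in m/s.
- arm.move_j(angles): joint-space move.
- arm.move_gripper(opening, effort=None): opening from 0.0 (shut) to 1.0 (fully open); effort is the grip in N (None keeps the last); returns when the fingers have stopped.
- arm.pause(seconds).
- arm.ik(position, orientation): joint angles nearest the present ones, or None.
- snapshot(name): name is "side" or "top"; returns the picture (400x640x3 uint8, blue, green, red); there is no depth.
- camera_info(name): a dict with "fx", "fy", "cx", "cy" (pixels), "dist_coeffs" ([k1, k2, p1, p2, k3] as OpenCV has them; the pictures are not rectified), "R" (3x3) and "t" (3): a world point X has camera coordinates R X + t. Camera axes: x right, y down, z forward; pixel columns grow to the right and rows downward; lengths in m; the calibration is good to about 2 mm. A picture is of the moment at which its call begins. camera_info takes no time and is no camera call.
A pose or a line that the arm cannot do raises arm.MotionError and nothing moves.
- ticket.finish_job(): hands the job in; it is judged then, once.
Readings, each from a call of its own:
- arm.read_time(): time.
- arm.read_joint_positions(): joint angles.
- arm.read_dq(): joint speeds.
- arm.read_effort(): joint torques, N m.
- arm.read_tool_pos(): TCP position.
- arm.read_eef_rot(): TCP orientation.
- arm.read_ft_force(): force on the tool from outside, world axes, zero at the start.
- arm.read_wrist_torque(): the same for the moment, N m.
- arm.read_opening(): opening from 0.0 (shut) to 1.0 (fully open).
- arm.read_finger_force(): force on a finger pad.
Only numpy, scipy, OpenCV 4.12 (cv2) and the standard library are available. Lean on these libraries where they do the work, as an engineer would, in place of code of your own. Each camera call takes 0.05 s, during which the arm holds its last target. There are 200 camera calls.

TASK

Open the filter cover of the bench dust collector and hold it up so that I can get at the filter. Nobody knows whether its knob is fastened, and turning a free knob can fasten it, so before turning anything take the knob and tug it gently upwards: if the cover is caught, give the knob about a quarter turn and try again, without forcing the catch. Then lift the cover until it stands at 45 degrees or more and finish while still holding it there, because it falls shut when let go; leave the steel block, the tin and the mallet where they lie.

Things in the scene. Friction and masses are not known exactly. Their poses are not given: they have to be found in the camera images.
- dust_unit: Bench dust collector, fixed: grey metal box, 220 (its x) x 170 (its y) x 90 mm high, with a blue cover (top 100 mm above the bench). Origin: centre of its underside, on the bench. z up; +x points to the end with the cover's hinge (about the robot's right), -x to the end with the knob; the barred intake mouth is on its -y side, towards the robot. Contacts with it include cover and knob.
- dust_cover (a joint): Angle of the blue cover (226 x 182 x 9 mm, about 0.4 kg) about its hinge in rad: 0 shut, growing as its knob end rises, stop at 1.2 (69 degrees). It falls shut from any angle when let go; 2 to 3 N up at the knob holds it. While the catch is fastened the cover rises only about 0.02 rad (4 mm at the knob) and then stops hard.
- knob_grip (a point): Centre of the head of the black knob, on its axis; moves with the cover, 26 mm above the cover's top (126 mm above the bench when shut). Head: round, 36 mm across, from 12 mm below to 11 mm above this point, finely ribbed, no mark that tells its angle. It lies 70 mm from the box's centre towards -x, on its middle line. Handle and latch in one; starts fastened or free.
- cover_knob (a joint): Turn of the knob in rad since the start (0), positive anticlockwise seen from above. It turns either way without stops, against about 0.1 N m, and stays as left. Its spindle carries one steel tongue, fixed at an unknown angle and unseen inside the box; it catches while within about 35 degrees of pointing to the -x end, so from any fastened position 80 to 90 degrees either way frees it.
- knob_foot (a point): Where the knob's axis meets the cover's top, 182 mm from the hinge axis; the knob's axis stands square to the cover. Moves with the cover.
- cover_hinge (a point): Middle of the cover's hinge axis, at the +x end of the box, 92 mm above the bench; the axis is level and runs along the box's y. Fixed to the box.
- catch_plate: Steel catch plate inside the box at the knob end, unseen while the cover is shut; the tongue hooks under it (its origin is that of the box). It bends if loaded with more than 45 N; a tug of about 10 N is plenty to learn if the cover is caught.
- block_center (a point): Bystander: centre of a square grey steel bench block, 66 x 66 x 20 mm, on the bench beyond the knob end.
- tin_center (a point): Bystander: centre of a round tin with a blue lid, 63 mm in diameter, 30 mm high, on the bench beyond the knob end.
- mallet_head (a point): Bystander: centre of the head of a rawhide mallet lying on the bench on the hinge side (188 mm long, head 68 x 41 mm).

How it is judged:
On the way, in this order (a step that is already met when the one before it is completed fails the run):
1. the cover is tugged up off its seat (1.5 mm or more at the knob) by the fingers, before the knob has been turned (within 0.2 rad of its start) (value of joint dust_cover above 0.008 rad and value of joint cover_knob between -0.2 and 0.2 rad and contact force between the fingers and dust_unit above 1 N), for 0.1 s.
2. the cover is free of its catch and lifted past 17 degrees (value of joint dust_cover above 0.3 rad), for 0.1 s.
At the end, for the whole second after the job is handed in: The cover stands at 0.70 rad (40 degrees) or more, still (under 0.08 rad/s), held up by the fingers (touching it with over 0.5 N), through the last second (value of joint dust_cover above 0.7 rad and velocity of joint dust_cover between -0.08 and 0.08 rad/s and contact force between the fingers and dust_unit above 0.5 N); the arm keeps its last pose, push and grip.
It fails at once if the catch is forced (over 45 N on the catch plate) (contact force between anything else and catch_plate above 45 N).
It fails at once if the steel block is moved by more than 15 mm (distance of block_center from where it was at the start of the episode above 0.015 m).
It fails at once if the tin is moved by more than 15 mm (distance of tin_center from where it was at the start of the episode above 0.015 m).
It fails at once if the mallet is moved by more than 15 mm (distance of mallet_head from where it was at the start of the episode above 0.015 m).
It also fails if it takes over 45 s, if anything falls off the work surface, if the arm or the gripper's body presses on something with over 40 N, if the wrist force passes 120 N, or if a joint passes its speed limit or range.

## Working session

There is one attempt and no reset: what is moved stays moved. The work goes in short steps, each a Python script; the robot and the scene stay as the last script left them, time stands still between calls to the robot, and variables do not carry over. Pictures are saved under pics/ and viewed, at most 10 in all, crops included, and the job is handed in when it is done.

```bash
mkdir -p pics
python3 - <<'E'
from station import arm, snapshot, camera_info
import cv2
for n in("top","side"):
    cv2.imwrite(f"pics/{n}0.png",snapshot(n)); c=camera_info(n); print(n,{k:(v if not hasattr(v,'tolist') else v.tolist()) for k,v in c.items()})
print(arm.read_tool_pos(),arm.read_eef_rot(),arm.read_time(),arm.read_ft_force())
E
```

```text
top {'fx': 414.8279324221357, 'fy': 414.8279324221357, 'cx': 316.00768783750163, 'cy': 201.24610497494268, 'dist_coeffs': [-0.09527825849137517, 0.0, 0.0, 0.0, 0.0], 'R': [[0.0021900768226196425, -0.9996023552027411, 0.02811289804776904], [-0.992432696153367, -0.00562409553568866, -0.12266096834431182], [0.12277030247282872, -0.027631522262421215, -0.9920503776563927]], 't': [-0.06432794496697777, 0.4905023766203393, 0.9794928995668405]}
side {'fx': 441.76715405736974, 'fy': 441.76715405736974, 'cx': 322.3140665503616, 'cy': 201.71338333451627, 'dist_coeffs': [-0.07257171988861463, 0.0, 0.0, 0.0, 0.0], 'R': [[-0.9889374543619128, -0.1482694473807883, 0.004345380716928201], [-0.08036857947286807, 0.5109654526758701, -0.8558359641924708], [0.12467398603434755, -0.8467174718553636, -0.5172290789013787]], 't': [0.46988056813895135, 0.1603153000480936, 1.0269642700635029]}
[ 0.20172006 -0.61736959  0.30286328] [ 9.87554899e-01  1.57270548e-01 -1.96295708e-04 -1.12162309e-03] 0.1 [-0.73622838 -0.68213692  0.04881013]
```

View pics/top0.png

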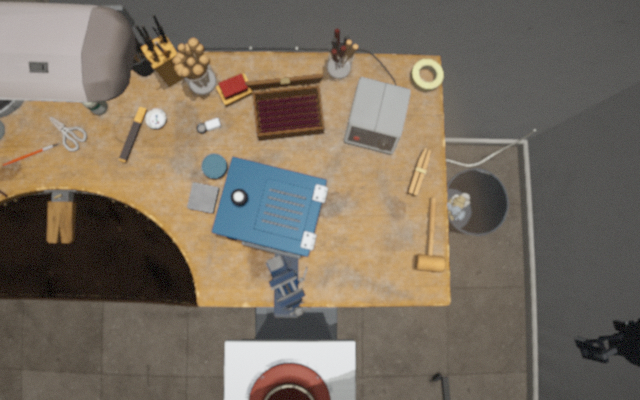

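View pics/side0.png

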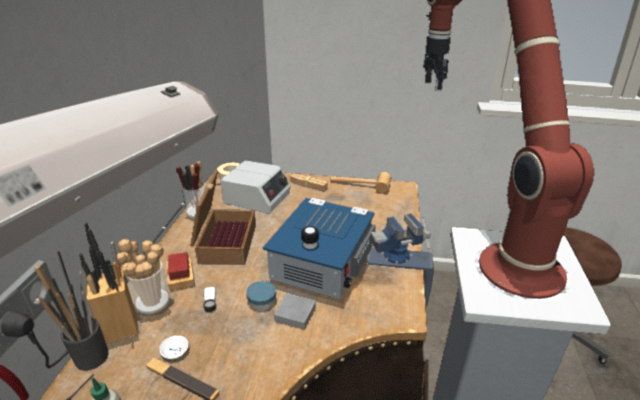

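The top view shows the knob at about (240,198), the cover hinges at (320,192) and (308,240), and the block and tin left of the knob. The side view shows the knob head at (310,237).

```bash
python3 - <<'E'
import cv2,numpy as np
a=cv2.imread("pics/top0.png")[145:265,180:340]; b=cv2.imread("pics/side0.png")[190:310,240:400]
cv2.imwrite("pics/crop.png",np.vstack([cv2.resize(a,(400,300),interpolation=2),cv2.resize(b,(400,300),interpolation=2)]))
E
cat > h.py <<'E'
from station import arm, snapshot, camera_info, ticket
import cv2,numpy as np
from scipy.spatial.transform import Rotation as Rn
def ray(n,p):
    c=camera_info(n);K=np.array([[c['fx'],0,c['cx']],[0,c['fy'],c['cy']],[0,0,1]])
    u=cv2.undistortPoints(np.array([[p]],float),K,np.array(c['dist_coeffs']))[0,0]
    R=np.array(c['R']);return -R.T@np.array(c['t']),R.T@np.r_[u,1]
def atz(n,p,z):
    o,d=ray(n,p);return o+d*(z-o[2])/d[2]
def tri(p,q):
    o,d=ray('top',p);o2,d2=ray('side',q)
    s=np.linalg.lstsq(np.c_[d,-d2],o2-o,rcond=None)[0];return (o+d*s[0]+o2+d2*s[1])/2
E
python3 - <<'E'
from h import *
print(tri((240,198),(310,237)),atz('top',(240,198),.13),atz('side',(310,237),.126))
for p in((230,157),(326,187),(308,255),(214,235)):print(atz('top',p,.1))
E
```

```text
[0.48589606 0.10879347 0.11950496] [0.48474293 0.1071698  0.13      ] [0.48405738 0.11770886 0.126     ]
[0.58354034 0.13742978 0.1       ]
[ 0.51508924 -0.08320836  0.1       ]
[ 0.36104629 -0.04284234  0.1       ]
[0.40456924 0.16845461 0.1       ]
```

View pics/crop.png

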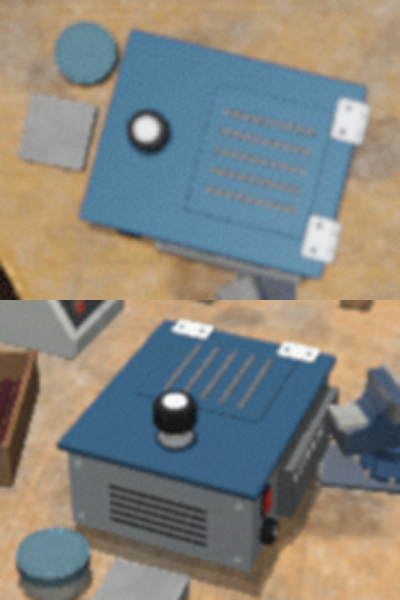

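```bash
cat >> h.py <<'E'
from scipy.optimize import least_squares
def fit():
    cs=np.array([(-113,91),(113,91),(113,-91),(-113,-91)])/1e3
    px=[(232,157),(327.2,181),(308.8,255.4),(212,232.2)]
    m=np.array([atz('top',p,.1)[:2] for p in px]+[atz('top',(239.2,197.4),.131)[:2]]+[atz('side',(310,234.6),.126)[:2]])
    L=np.vstack([cs,[[-.07,0]]*2])
    f=lambda v:(v[:2]+L@np.array([[np.cos(v[2]),np.sin(v[2])],[-np.sin(v[2]),np.cos(v[2])]])-m).ravel()
    r=least_squares(f,[.47,.04,-1.8]);return r.x,r.fun.reshape(-1,2)
E
python3 - <<'E'
from h import *
v,res=fit();print(v,np.round(res*1e3,1))
K=v[:2]-.07*np.array([np.cos(v[2]),np.sin(v[2])]);print(K)
bx=np.array([np.cos(v[2]),np.sin(v[2]),0]);by=np.array([-bx[1],bx[0],0]);H=np.r_[v[:2]+.112*bx[:2],.092]
for psi in range(-180,180,45):
  out=[]
  for th in(0,.3,.6,.8,.9):
    Rm=Rn.from_rotvec(by*th)       # raises -bx end
    n=Rm.apply([0,0,1]);g=H+Rm.apply(-.182*bx+[0,0,.037])
    y0=Rn.from_rotvec([0,0,np.radians(psi)]).apply(by);y=Rm.apply(y0);z=-n
    q=Rn.from_matrix(np.c_[np.cross(y,z),y,z]).as_quat()
    j=arm.ik(g+.054*n,q);out.append(None if j is None else np.round(j,2).tolist())
    if psi==0:print(th,g,g+.054*n)
  print(psi,*out,sep='\n  ')
E
```

```text
[ 0.47039966  0.04287024 -1.80579197] [[ 1.6 -1.2]
 [ 3.6 -2.2]
 [-4.6 -1.2]
 [-2.6  0.8]
 [ 0.8  2.1]
 [ 1.2  1.7]]
[0.48669838 0.11094631]
-180
  [0.41, 0.84, -1.15, 1.97, 0.94, 1.0, 1.7]
  [0.65, 0.71, -1.15, 2.03, 0.62, 0.69, 2.11]
  [0.04, 0.42, 0.18, 2.08, -0.94, 0.89, -2.47]
  [0.15, 0.46, 0.26, 2.09, -1.06, 1.12, -2.24]
  [0.2, 0.49, 0.3, 2.08, -1.1, 1.24, -2.15]
-135
  [-0.39, 0.56, 0.18, 1.99, -0.17, 0.6, -2.69]
  [-0.04, 0.45, -0.04, 2.05, -0.48, 0.61, -2.28]
  [0.22, 0.42, -0.06, 2.08, -0.85, 0.8, -1.78]
  [0.35, 0.44, -0.02, 2.08, -0.99, 1.01, -1.54]
  [0.4, 0.47, 0.01, 2.08, -1.04, 1.12, -1.44]
-90
  [-0.25, 0.55, -0.03, 1.99, 0.02, 0.6, -2.1]
  [0.09, 0.45, -0.23, 2.04, -0.34, 0.58, -1.63]
  [0.38, 0.43, -0.29, 2.07, -0.75, 0.74, -1.09]
  [0.5, 0.45, -0.23, 2.07, -0.93, 0.93, -0.82]
  [0.56, 0.48, -0.21, 2.07, -0.98, 1.03, -0.72]
-45
  [-0.08, 0.57, -0.28, 1.98, 0.25, 0.62, -1.54]
  [0.23, 0.47, -0.43, 2.04, -0.17, 0.56, -1.02]
  [0.54, 0.46, -0.51, 2.07, -0.63, 0.67, -0.44]
  [0.7, 0.49, -0.52, 2.07, -0.81, 0.82, -0.16]
  [0.78, 0.52, -0.53, 2.06, -0.87, 0.91, -0.07]

[... 609 characters left out ...]
5
  [0.1, 0.61, -0.56, 1.98, 0.5, 0.69, -0.21]
  [0.48, 0.56, -0.82, 2.03, 0.24, 0.58, 0.14]
  [0.79, 0.56, -0.91, 2.06, -0.27, 0.58, 0.77]
  [0.94, 0.59, -0.9, 2.06, -0.56, 0.68, 1.14]
  [1.01, 0.62, -0.9, 2.06, -0.65, 0.75, 1.27]
90
  [0.14, 0.62, -0.61, 1.98, 0.54, 0.71, 0.53]
  [0.52, 0.58, -0.87, 2.03, 0.31, 0.59, 0.85]
  [0.86, 0.61, -1.03, 2.06, -0.11, 0.56, 1.39]
  [0.99, 0.63, -1.0, 2.06, -0.46, 0.65, 1.81]
  [1.06, 0.67, -1.0, 2.06, -0.55, 0.71, 1.95]
135
  [0.33, 0.74, -0.96, 1.97, 0.81, 0.87, 1.04]
  [0.65, 0.71, -1.15, 2.03, 0.62, 0.69, 1.32]
  [0.91, 0.67, -1.15, 2.06, 0.06, 0.56, 2.0]
  [1.06, 0.7, -1.14, 2.06, -0.28, 0.61, 2.41]
  [-0.05, 0.56, 0.68, 2.09, -1.16, 1.43, -2.83]
```

```bash
cat >> h.py <<'E'
YAW=-1.806; K0=np.array([.4857,.1092])
bx=np.array([np.cos(YAW),np.sin(YAW),0]);by=np.array([-bx[1],bx[0],0])
def pose(th,psi,K=K0,up=0,gz=.129):
    H=np.r_[K+.182*bx[:2],.092]
    Rm=Rn.from_rotvec(by*th);n=Rm.apply([0,0,1]);g=H+Rm.apply(-.182*bx+[0,0,gz-.092])
    y=Rm.apply(Rn.from_rotvec([0,0,psi]).apply(by))
    return g+.054*n+[0,0,up],Rn.from_matrix(np.c_[np.cross(y,-n),y,-n]).as_quat()
def shot(name,box,s=4):
    x,y,w,h=box
    ims=[cv2.resize(snapshot(n)[y:y+h,x:x+w],None,fx=s,fy=s,interpolation=2) for n in [name]]
    return ims[0]
E
python3 - <<'E'
from h import *
p,q=pose(0,-np.pi/2,up=.12)
arm.move_gripper(1.0)
arm.movep(p,q)
arm.line_to(pose(0,-np.pi/2,up=.045)[0],0.1)
print(arm.read_time(),arm.read_tool_pos()-pose(0,-np.pi/2,up=.045)[0],arm.read_joint_positions(),arm.read_ft_force())
cv2.imwrite("pics/hover.png",np.hstack([shot('top',(190,150,100,100)),shot('side',(260,180,100,100))]))
E
```

```text
3.9667 [0.00042357 0.00013912 0.00044453] [-0.08563412  0.49175353 -0.25905341  1.9434796   0.18290164  0.72746933
 -2.25830026] [0.58046414 0.30254283 0.43883061]
```

View pics/hover.png

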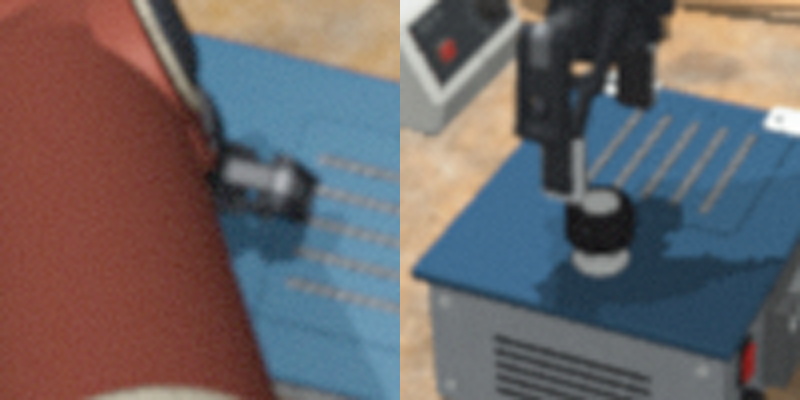

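The hover view shows the fingers at crop (565,195) and (635,105), either side of the knob head at (600,215). The alignment looks fair, so I'll descend, grip and tug.

Run:
```python
from h import *
psi=-np.pi/2
for u in(.02,.008,0):
    arm.line_to(pose(0,psi,up=u)[0],.06); print(u,arm.read_ft_force().round(1))
arm.move_gripper(0.0,50)
P=arm.read_tool_pos();print('grip',arm.read_opening(),arm.read_finger_force(),P-pose(0,psi)[0],arm.read_ft_force().round(1),arm.read_time())
f0=arm.read_ft_force()
t=pose(0,psi)[0]
for d in(.001,.002,.003,.004,.005,.006,.007,.008):
    arm.line_to(t+[0,0,d],.02);arm.pause(.15)
    f=arm.read_ft_force()-f0;print(d,f.round(1),round(arm.read_tool_pos()[2]-P[2],4))
    if f[2]<-10:break
print(arm.read_time(),arm.read_opening())
```

```text
0.02 [-0.9 -0.7  0.2]
0.008 [ 0.1  0.7 -0.4]
0 [ 0.1 -0.2  0.1]
grip 0.4046718016988817 49.71859574317932 [0.00039417 0.00129364 0.00070355] [-0.4  3.4  3.9] 5.7833
0.001 [ 1.1  2.  -6. ] 0.0002
0.002 [ 1.8  2.2 -6.5] 0.0011
0.003 [ 2.2  1.6 -8. ] 0.002
0.004 [ 2.3  1.8 -8.3] 0.0029
0.005 [  2.5   1.6 -10.3] 0.0039
7.7833 0.4000802691659234
```

Run:
```python
from h import *
psi=-np.pi/2
t=pose(0,psi)[0]
for d in(.005,.0055,.006,.0065,.007,.008,.009,.010):
    p,q=pose(d/.182,psi);arm.line_to(p,.02,ori=q);arm.pause(.15)
    f=arm.read_ft_force();print(d,f.round(1),arm.read_tool_pos()-t)
    if f[2]<-14:break
```

```text
0.005 [ 2.4  5.4 -2.7] [-0.0002082  -0.00127449  0.00531865]
0.0055 [ 1.   6.4 -0.8] [-0.00025331 -0.00148481  0.00579811]
0.006 [ 2.   6.  -2.6] [-0.00033383 -0.00176612  0.00624945]
0.0065 [ 2.3  7.1 -3. ] [-0.00039335 -0.00199815  0.00653718]
0.007 [0.7 5.1 0.2] [-0.00045464 -0.00231266  0.0073061 ]
0.008 [ 2.5  7.7 -5. ] [-0.00060191 -0.00277806  0.00782539]
0.009 [ 1.5  7.3 -0.1] [-0.00072175 -0.00338717  0.00931695]
0.01 [ 2.   7.8 -4.3] [-0.00085422 -0.00385759  0.00987884]
```

The force stays under 6 N past the 4 mm slack, so the cover seems free. I'll raise it a little and confirm by eye.

Run:
```python
from h import *
psi=-np.pi/2
for th in(.07,.09,.11,.13):
    p,q=pose(th,psi);arm.line_to(p,.03,ori=q)
    f=arm.read_ft_force();print(th,f.round(1),arm.read_wrist_torque().round(2),arm.read_tool_pos()-p,arm.read_opening())
    if abs(f[2])>14:break
cv2.imwrite("pics/l1.png",shot('side',(250,170,150,130)));print(arm.read_time())
```

```text
0.07 [1.  6.4 0.9] [ 1.22 -0.24  0.09] [0.00038947 0.00117126 0.0005766 ] 0.40099837253846926
0.09 [ 1.4  7.  -1.1] [ 1.31 -0.32  0.05] [0.00036947 0.0011765  0.00059703] 0.40542276837285723
0.11 [ 0.9  7.6 -1.1] [ 1.31 -0.33  0.03] [0.00033874 0.00114387 0.00059989] 0.40462214118299134
0.13 [ 1.8  6.8 -1.3] [ 1.29 -0.25  0.02] [0.00034747 0.00115071 0.00061776] 0.40969316376431797
12.1583
```

View pics/l1.png

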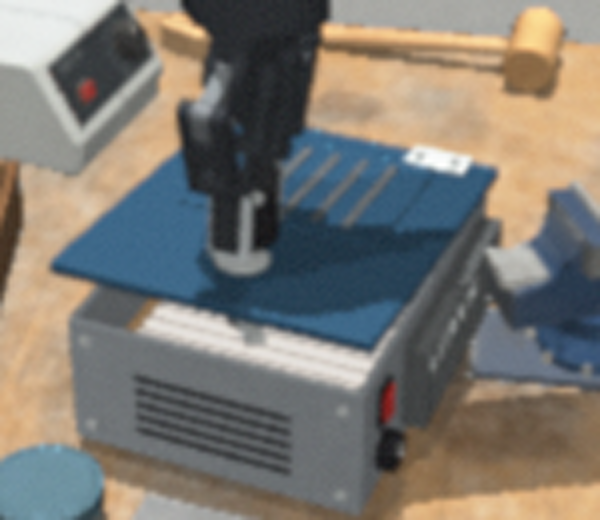

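The picture shows the cover clearly open: its front edge is at about (220,310), with the white filter visible under it. It was free, so no turn is needed. I'll lift on.

Run:
```python
from h import *
psi=-np.pi/2
for th in np.arange(.18,.921,.05):
    p,q=pose(th,psi);arm.line_to(p,.05,ori=q)
    f=arm.read_ft_force();print(round(th,2),f.round(1),arm.read_wrist_torque().round(2),round(arm.read_opening(),3))
    if np.linalg.norm(f)>30:print('stop');break
cv2.imwrite("pics/l2.png",shot('side',(250,120,150,150)));print(arm.read_time(),arm.read_tool_pos()-p)
```

```text
0.18 [ 1.4  6.8 -0.2] [ 1.27 -0.32 -0.04] 0.405
0.23 [1.7 7.4 0.7] [ 1.24 -0.31 -0.02] 0.402
0.28 [1.4 8.1 0.4] [ 1.21 -0.41 -0.01] 0.404
0.33 [ 1.3  7.  -0.3] [ 1.25 -0.41 -0.05] 0.406
0.38 [2.7 6.5 0.7] [ 1.13 -0.47 -0.08] 0.402
0.43 [1.7 6.2 0.8] [ 1.06 -0.45 -0.15] 0.403
0.48 [1.9 7.  1.4] [ 1.   -0.45 -0.14] 0.405
0.53 [2.2 6.7 1.1] [ 1.02 -0.49 -0.23] 0.408
0.58 [3.2 6.4 1.7] [ 0.88 -0.4  -0.22] 0.404
0.63 [3.2 5.9 2.4] [ 0.86 -0.42 -0.26] 0.407
0.68 [2.9 5.7 2.5] [ 0.82 -0.42 -0.23] 0.403
0.73 [3.1 5.4 2.1] [ 0.78 -0.44 -0.3 ] 0.401
0.78 [3.2 5.3 2.2] [ 0.68 -0.42 -0.37] 0.405
0.83 [2.8 4.8 3. ] [ 0.62 -0.4  -0.36] 0.403
0.88 [3.9 4.4 3. ] [ 0.56 -0.41 -0.36] 0.404
17.4583 [-0.00015235  0.00013888  0.00064596]
```

View pics/l2.png

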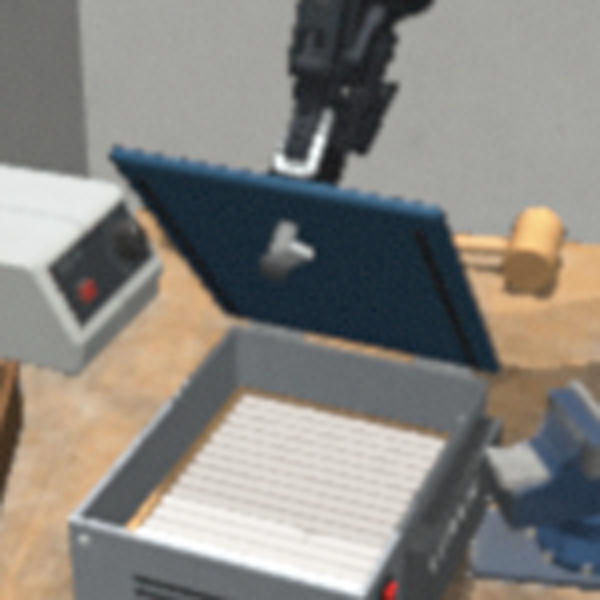

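The cover stands at about 50 degrees with its upper edge at crop (280,180). It is held at the knob, and the filter is in the open below.

Run:
```python
from h import *
arm.pause(.5);print(abs(arm.read_dq()).max(),arm.read_finger_force());print(ticket.finish_job())
```

```text
0.001825046429489429 52.72591710090637
the job is handed in; nothing more can be done
None
```

The tug showed the knob was free, so I didn't turn it; I lifted the cover to about 50° (0.88 rad commanded), and handed the job in with the gripper still holding it there (verdict not shown to me).

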